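Weight the glued book and draw the straightedge out of its case

TASK

At the library mending desk one brass weight presses the glued green book: stand two more on its cover, making exactly three, and leave the last weight where it is. Then take the straightedge by its red handle out of the half-covered case; it is longer than the opening, so slide it back under the wide cover, tilt its free end up and draw it out slantwise. Finish holding it still in the air, all of it at least 5 cm above the top of the case, with the other things on the desk undisturbed.

Things in the scene. Friction and masses are not known exactly. Their poses are not given: they have to be found in the camera images.
- case: fixed wooden case lined blue, 366 long (its x) x 156 wide (y) x 68 high, open on top except for a cover board at each end; walls 8, floor 5 thick, inside 350 x 140 mm. Origin: centre of its underside; its +x points roughly away from the robot. The window between the covers is 240 mm long (x = -90 to +150 mm) and 140 wide
- wide_cover (a point): middle of the wide fixed cover's inner edge (case x = -90), on its top, 68 mm above the table. This cover is 5 mm thick (underside 63 above the table) and hides the inside from x = -175 to -90 mm, on the robot's side
- narrow_cover (a point): middle of the narrow fixed cover's inner edge (case x = +150), on its top, 68 mm above the table; 5 mm thick, it hides the inside from x = +150 to +175 mm, on the far side
- straightedge: 0.2 to 0.4 kg: aluminium blade 300 long (its x) x 40 wide x 6 thick; red handle block at mid-length, 60 long (x) x 16 thick (y), 6 to 40 mm above the underside. Origin: centre of its underside (balance point), z up. Lies on the case floor (5 mm above the table), x about along the case's x: rear (-x) end under the wide cover, handle in the window, +x end free or under the narrow cover
- edge_handle (a point): middle of the red handle, 30 mm above the straightedge's underside: grasp across the 16 mm (straightedge y)
- edge_rear (a point): rear (-x) end of the straightedge, mid-thickness of the blade, 150 mm from its centre
- edge_front (a point): front (+x) end of the straightedge, mid-thickness of the blade, 150 mm from its centre
- book: thick closed green hardback lying flat and fixed, 160 (its x) x 220 (its y) x 28 mm high. Origin: centre of its underside; the cover's top is 28 mm above it
- weight_a: brass weight, upright cylinder 36 mm diameter, 44 high, about 0.35 kg, standing on the table between case and book. Origin: centre of its underside
- weight_b: brass weight, upright cylinder 36 mm diameter, 44 high, about 0.35 kg, standing on the table between case and book. Origin: centre of its underside
- weight_c: brass weight, upright cylinder 36 mm diameter, 44 high, about 0.35 kg, standing on the table between case and book. Origin: centre of its underside
- weight_d: the same kind of brass weight (36 mm diameter, 44 high), already standing on the book at the start, to be left on it. Origin: centre of its underside
- glue: bystander: white glue bottle, 60 mm diameter, 120 high, origin under its centre; leave alone
- tape: bystander: roll of paper tape lying flat, 90 mm diameter, 25 high, origin under its centre; leave alone
- mug: bystander: blue mug with pencils, 80 mm diameter, 90 high (pencils to 160), origin under its centre; leave alone
- stamp: bystander: hand stamp with wooden handle, 60 x 35 mm, 82 high, origin under its centre; leave alone
- brush: bystander: paste brush lying flat at the left; leave alone
Things that resemble listed ones, but are neither listed nor needed, are in the scene too. What is shaped like the weight_c but turquoise is not meant.

How it is judged:
By the outcome, as a careful person would: the job done as asked, in the order asked, and still so for the second after the job is handed in, while the arm keeps its last pose, push and grip.
It also fails if it takes over 72 s, if anything falls off the work surface, if the arm or the gripper's body presses on something with over 40 N, if the wrist force passes 120 N, or if a joint passes its speed limit or range.

ROBOT

A 6-joint arm with a two-finger parallel gripper is mounted at the origin on the work surface. World frame = base frame: x ahead of the robot, y to its left, z up, the work surface at z = 0. Lengths are in m, angles in rad, forces in N, time in s.
With the tool pointing down it reaches from about 0.275 to 0.85 m from the base axis. Payload 5.2 kg.
Tool frame: the origin (TCP) lies at the very end of the fingers, on their centre line; the grasp point (between the pads) lies 19 mm behind it; z points along the fingers, y is the direction in which the jaws open and shut (so a half turn about z gives the same grasp; the last joint's range is limited). The gripper opens to 85 mm and grips with 20 to 120 N. Pads are 22 mm wide; open, the fingers measure 114 mm over their backs; the gripper's body (76 mm by 85 mm) begins 54 mm behind the grasp point. The pads swing forward as they close: fully open they stand 13 mm farther back than shut.
Start: joints at [-0.203, 0.259, 1.535, -0, 1.348, -0.203], TCP at [0.55, 0, 0.21] pointing down, gripper open.
Joint ranges: [-3.14, 3.14], [-0.91, 2.08], [0.19, 2.58], [-1.22, 4.36], [0.22, 2.71], [-3.12, 3.12]. Speed limits (rad/s): [2.57, 2.57, 3.14, 3.14, 3.14, 3.14].

INTERFACE

Orientations are given as a rotation vector (axis times angle).
In Python, from workcell import robot, optics gives the robot as it stands.
- The arm moves only by the shell command python3 -m inch 'ROWS' [FORCE]. ROWS is JSON, a list of rows, each an object of numbers: "dx", "dy", "dz": the shift along the tool's x, y, z normalised to -1 to 1, where 1 is 50 cm; "spin": the turn about the tool's z normalised to -1 to 1, where 1 is 180 degrees; "gripper": the gripper command: -1 is fully open, 1 is shut, values between are in proportion. A call has 1 to 10 rows; each row is the pose to reach, as a shift and turn from the pose measured when the call began, along the tool's axes at that moment, turning the shorter way round; what a row does not reach only later rows make up. A row lasts 1/10 s, in which the tool goes at most 50 mm and 8.59 degrees, less where a joint would pass 70% of its speed; a pose out of reach is approached as far as the arm can. A call with a number of a shift or a turn outside -1 to 1 is refused whole. A call with a gripper value outside its range is refused whole. The fingers move at their own pace and stop on an object; FORCE is the grip in N (left out, the last holds). Time passes only in rows, so rows that repeat a pose let the fingers close. It gives the time, the measured TCP pose, the force and the opening at its end, in the units of the state.
- robot.sense(): the state, without advancing time (a new reading comes with each control period).
- optics.camera(name): name is "scene" or "side" or "wrist"; returns the picture (420x560x3 uint8, red, green, blue); there is no depth.
- optics.camera_model(name): a dict with "fx", "fy", "cx", "cy" (pixels), "R" (3x3) and "t" (3): a world point X has camera coordinates R X + t; the wrist camera has in their place "hand_eye" (4x4, takes a point from camera to tool coordinates, whose origin is the TCP and whose axes are the flange's). Camera axes: x right, y down, z forward; pixel columns grow to the right and rows downward; lengths in m; the calibration is good to about 2 mm. A picture is of the moment at which its call begins: read the wrist's pose just before it. camera_model takes no time and is no camera call.
- robot.job_done(): hands the job in, once; it reports no verdict.
The state is a dict: "time": time; "qpos": joint angles; "joint_vel": joint speeds; "joint_efforts": joint torques, N m; "position": TCP position; "tool_rot": TCP orientation; "force": force on the tool from outside, world axes, zero at the start; "torque": the same for the moment, N m; "gripper_width": finger opening in m.
Only numpy, scipy, OpenCV 4.12 (cv2) and the standard library are available. Lean on these libraries where they do the work, as an engineer would, in place of code of your own. Each camera call takes 0.05 s, during which the arm holds its last target.

## Working session

There is one attempt and no reset: what is moved stays moved. The work goes in short steps, Python scripts to look and compute and a shell command to move; the robot and the scene stay as the last step left them, time stands still between calls to the robot, and variables do not carry over. Pictures are saved under pics/ and viewed, and the job is handed in when it is done.

```bash
ls; mkdir -p pics; python3 - <<'E'
from workcell import robot, optics
import cv2,json,numpy as np
s=robot.sense(); print({k:np.round(v,4).tolist() for k,v in s.items()})
for n in ["scene","side","wrist"]:
    im=optics.camera(n); cv2.imwrite(f"pics/{n}0.png",im[:,:,::-1])
    print(n,{k:np.round(v,4).tolist() for k,v in optics.camera_model(n).items()})
E
```

```text
pics
{'time': 0.0, 'qpos': [-0.2028, 0.2594, 1.5361, -0.0, 1.348, -0.2028], 'joint_vel': [-0.0, 0.0009, 0.0006, 0.0007, 0.0006, -0.0003], 'joint_efforts': [0.0001, -44.6029, -29.0571, -0.0001, 0.0119, -0.0], 'position': [0.5494, 0.0001, 0.2087], 'tool_rot': [-2.2204, -2.2204, 0.0016], 'force': [0.6117, 0.7112, 0.4396], 'torque': [0.0155, -0.0207, 0.0295], 'gripper_width': 0.0857}
scene {'fx': 386.0069, 'fy': 386.0069, 'cx': 279.5796, 'cy': 213.9695, 'R': [[0.334, 0.9424, -0.0187], [0.7403, -0.2745, -0.6137], [-0.5834, 0.1911, -0.7894]], 't': [-0.1479, -0.4143, 1.5477]}
side {'fx': 464.2247, 'fy': 464.2247, 'cx': 267.5251, 'cy': 207.8148, 'R': [[-0.7719, -0.6357, 0.0048], [-0.3736, 0.4475, -0.8125], [0.5144, -0.629, -0.5829]], 't': [0.4362, 0.2754, 1.1408]}
wrist {'fx': 296.5723, 'fy': 296.5723, 'cx': 273.854, 'cy': 213.45, 'hand_eye': [[-0.0001, -0.9489, -0.3157, 0.0804], [1.0, -0.0004, 0.001, -0.0007], [-0.0011, -0.3157, 0.9489, -0.1647], [0.0, 0.0, 0.0, 1.0]]}
```

View pics/scene0.png

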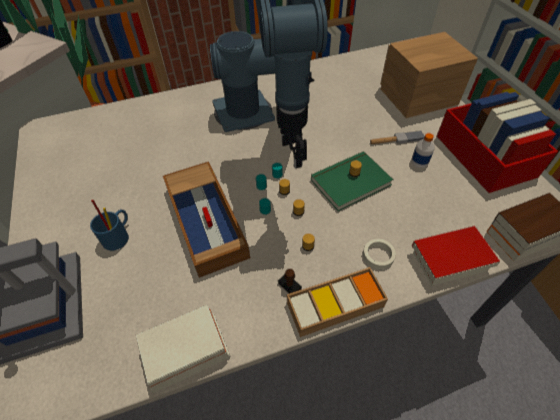

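View pics/side0.png

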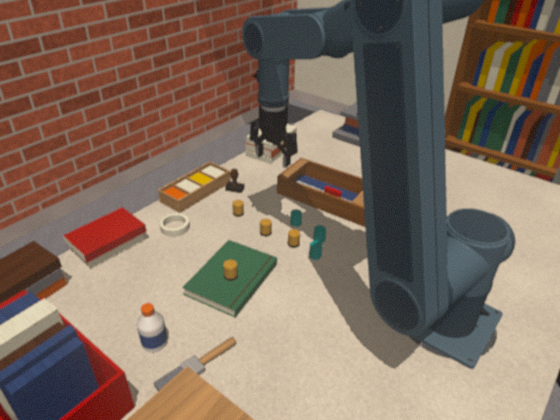

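View pics/wrist0.png

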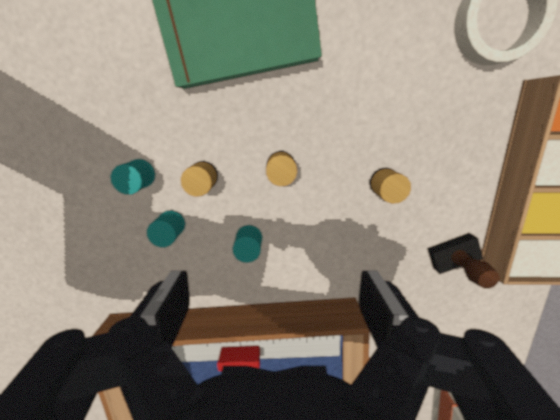

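The wrist picture shows three brass weights, tops near (199,180), (282,170) and (391,186), with the book above and the case below. Next, helpers and enlarged crops.

```bash
cat > h.py <<'E'
from workcell import robot, optics
import cv2,numpy as np
from scipy.spatial.transform import Rotation as Ro
def cam(name,pose=None):
    m=optics.camera_model(name)
    K=np.array([[m['fx'],0,m['cx']],[0,m['fy'],m['cy']],[0,0,1]])
    if name=='wrist':
        s=pose
        T=np.eye(4);T[:3,:3]=Ro.from_rotvec(s['tool_rot']).as_matrix();T[:3,3]=s['position']
        C=T@np.array(m['hand_eye']); Ti=np.linalg.inv(C); return K,Ti[:3,:3],Ti[:3,3]
    return K,np.array(m['R']),np.array(m['t'])
def w(c,uv,z):
    K,R,t=c; d=R.T@np.linalg.inv(K)@np.array([*uv,1.]); o=-R.T@t
    return np.round(o+d*(z-o[2])/d[2],4)
def px(c,X):
    K,R,t=c; p=K@(R@np.array(X,float)+t); return np.round(p[:2]/p[2],1)
def shot(name,fn,crop=None,k=1):
    s=robot.sense(); im=optics.camera(name)[:,:,::-1].copy(); cv2.imwrite(f'pics/{fn}_full.png',im)
    return cam(name,s),im
def crop(im,fn,x0,y0,x1,y1,k):
    o=cv2.resize(im[y0:y1,x0:x1],None,fx=k,fy=k,interpolation=cv2.INTER_CUBIC)
    for x in range((x0+9)//10*10,x1,10):
        big=x%50==0; cv2.line(o,((x-x0)*k,0),((x-x0)*k,12 if big else 5),(255,255,255),1)
        if big: cv2.putText(o,str(x),((x-x0)*k+2,22),0,.4,(0,255,255),1)
    for y in range((y0+9)//10*10,y1,10):
        big=y%50==0; cv2.line(o,(0,(y-y0)*k),(12 if big else 5,(y-y0)*k),(255,255,255),1)
        if big: cv2.putText(o,str(y),(14,(y-y0)*k+4),0,.4,(0,255,255),1)
    cv2.imwrite(f'pics/{fn}.png',o)
E
python3 - <<'E'
from h import *
s0=dict(position=[0.5494,0.0001,0.2087],tool_rot=[-2.2204,-2.2204,.0016])
cw=cam('wrist',s0)
sc=cv2.imread('pics/scene0.png'); wr=cv2.imread('pics/wrist0.png')
crop(sc,'sc_case',150,150,260,280,5)
crop(sc,'sc_book',250,140,400,260,5)
crop(wr,'wr_w',100,130,430,270,2)
for uv in [(199,180),(282,170),(391,186)]: print(w(cw,uv,.044))
cs=cam('scene')
for uv in [(285,183.5),(299.5,204),(309,239),]: print(w(cs,uv,.044))
print('d',w(cs,(356,165),.072))
E
```

```text
[0.4642 0.0107 0.044 ]
[0.5578 0.022  0.044 ]
[0.6817 0.0038 0.044 ]
[0.4676 0.0107 0.044 ]
[0.5632 0.0233 0.044 ]
[0.6938 0.0016 0.044 ]
d [0.4962 0.2448 0.072 ]
```

View pics/sc_case.png

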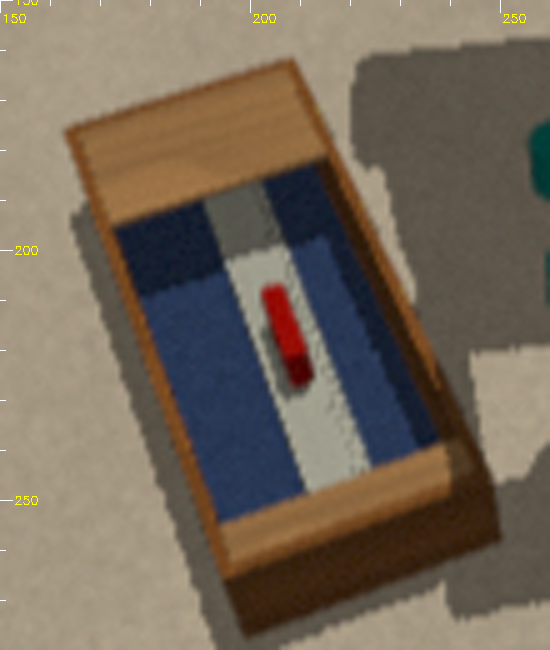

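View pics/sc_book.png

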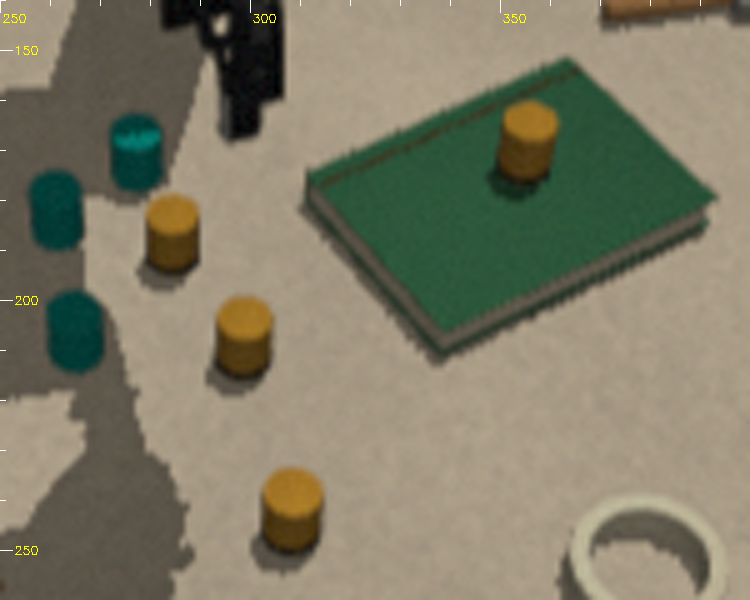

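View pics/wr_w.png

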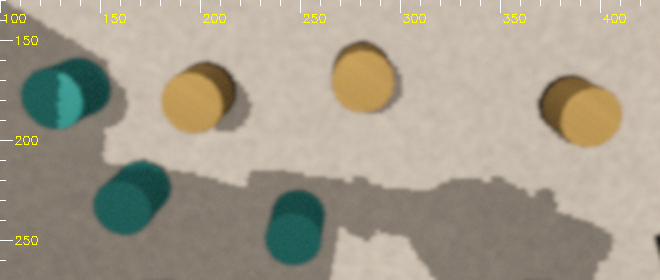

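```bash
python3 - <<'E'
from h import *
s0=dict(position=[0.5494,0.0001,0.2087],tool_rot=[-2.2204,-2.2204,.0016])
cw=cam('wrist',s0); cs=cam('scene')
print('weights wrist')
for uv in [(196,180.5),(281.5,171),(395,188.5)]: print(w(cw,uv,.044))
print('weights scene')
for uv in [(284.8,182.6),(299,203.3),(308.8,238)]: print(w(cs,uv,.044))
print('d',w(cs,(356,163.8),.072))
print('book')
b=[w(cs,uv,.028) for uv in [(311.4,174.4),(364,151.4),(393.4,179.4),(337.4,206.6)]]
print(b,np.mean(b,0)); 
for i in range(4):
    d=b[(i+1)%4]-b[i]; print(np.linalg.norm(d),np.degrees(np.arctan2(d[1],d[0])))
print('case')
k=[w(cs,uv,.068) for uv in [(163,176),(208.4,162),(247,246.5),(195.6,265.4)]]
print(k,np.mean(k,0))
for i in range(4):
    d=k[(i+1)%4]-k[i]; print(np.linalg.norm(d),np.degrees(np.arctan2(d[1],d[0])))
print('wide',w(cs,(172.6,194.4),.068),w(cs,(215,181.6),.068))
print('narrow',w(cs,(193.6,254.6),.068),w(cs,(239,238.6),.068))
print('handle top', [w(cs,(150+x/5,150+y/5),.045) for x,y in [(263,290),(280,285),(311,372),(292,385)]])
print('blade', [w(cs,(150+x/5,150+y/5),.011) for x,y in [(203,202),(263,180),(308,492),(371,466)]])
E
```

```text
weights wrist
[0.4608 0.0101 0.044 ]
[0.5573 0.0209 0.044 ]
[0.6866 0.0009 0.044 ]
weights scene
[0.4637 0.0114 0.044 ]
[0.5601 0.0229 0.044 ]
[0.6904 0.0024 0.044 ]
d [0.4912 0.2472 0.072 ]
book
[array([0.4462, 0.112 , 0.028 ]), array([0.4082, 0.3261, 0.028 ]), array([0.5612, 0.3548, 0.028 ]), array([0.6019, 0.135 , 0.028 ])] [0.504375 0.231975 0.028   ]
0.21744610826593336 100.06445589583913
0.1556685260417147 10.624177258665227
0.22353641761466966 -79.50945643253748
0.15738961210956715 -171.59703814746837
case
[array([ 0.3205, -0.3525,  0.068 ]), array([ 0.3096, -0.2009,  0.068 ]), array([ 0.6724, -0.1756,  0.068 ]), array([ 0.6826, -0.3223,  0.068 ])] [ 0.496275 -0.262825  0.068   ]
0.15199134843799497 94.11247459430784
0.36368108281844963 3.9890856334191045
0.14705417369119447 -86.0226454652608
0.36335719340615785 -175.23242981500428
wide [ 0.4095 -0.3369  0.068 ] [ 0.4031 -0.2012  0.068 ]
narrow [ 0.6472 -0.3204  0.068 ] [ 0.6393 -0.1892  0.068 ]
handle top [array([ 0.4753, -0.2613,  0.045 ]), array([ 0.475 , -0.2506,  0.045 ]), array([ 0.5467, -0.2481,  0.045 ]), array([ 0.5521, -0.2609,  0.045 ])]
blade [array([ 0.3589, -0.282 ,  0.011 ]), array([ 0.3536, -0.2404,  0.011 ]), array([ 0.6055, -0.2693,  0.011 ]), array([ 0.6006, -0.2299,  0.011 ])]
```

```bash
python3 -m inch '[{"dx":0.022,"dy":0.009,"dz":0.07,"gripper":-0.5},{"dx":0.044,"dy":0.018,"dz":0.14,"gripper":-0.5},{"dx":0.044,"dy":0.018,"dz":0.2,"gripper":-0.5},{"dx":0.044,"dy":0.018,"dz":0.2,"gripper":-0.5},{"dx":0.044,"dy":0.018,"dz":0.2,"gripper":-0.5}]' 40
python3 - <<'E'
from h import *
c,im=shot('wrist','w1'); s=robot.sense(); print(s['position'],s['gripper_width'],s['force'])
print(px(c,s['position']),px(c,[.5587,.022,.044]))
crop(im,'w1',0,0,560,420,1)
E
```

```text
[5.49657090e-01 8.96353615e-05 2.08992139e-01] 0.08580321979752932 [-0.5681568  -0.84661047 -0.23279   ]
[274.9 253.2] [282.6 170. ]$[0]: bad value
```

View pics/w1.png

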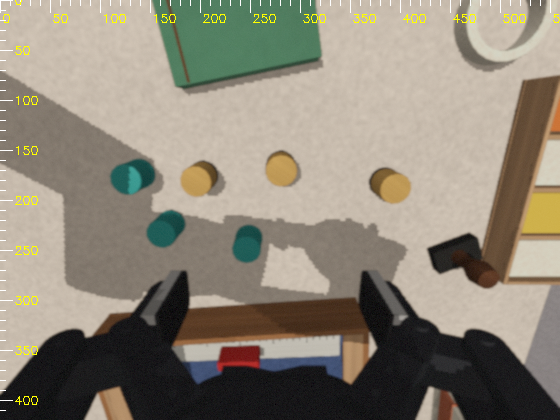

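The arm didn't move, so every key is probably required. I'll include spin.

```bash
python3 -m inch '[{"dx":0.022,"dy":0.009,"dz":0.07,"spin":0,"gripper":-0.5},{"dx":0.044,"dy":0.018,"dz":0.14,"spin":0,"gripper":-0.5},{"dx":0.044,"dy":0.018,"dz":0.2,"spin":0,"gripper":-0.5},{"dx":0.044,"dy":0.018,"dz":0.2,"spin":0,"gripper":-0.5},{"dx":0.044,"dy":0.018,"dz":0.2,"spin":0,"gripper":-0.5}]' 40
python3 - <<'E'
from h import *
c,im=shot('wrist','w2'); s=robot.sense(); print(s['position'],s['gripper_width'],s['force'])
print(px(c,s['position']),px(c,[.5587,.022,.044]))
crop(im,'w2',0,0,560,420,1)
E
```

```text
time: 0.7
position: [0.5584, 0.0221, 0.1091]
tool_rot: [-2.22, -2.22, 0.002]
force: [0.1, -0.2, 0.8]
gripper_width: 0.0639
[0.55945395 0.02183286 0.1102616 ] 0.06383662374542316 [ 0.52569949  0.44232394 -0.08759475]
[276.5 254.2] [275. 218.]
```

View pics/w2.png

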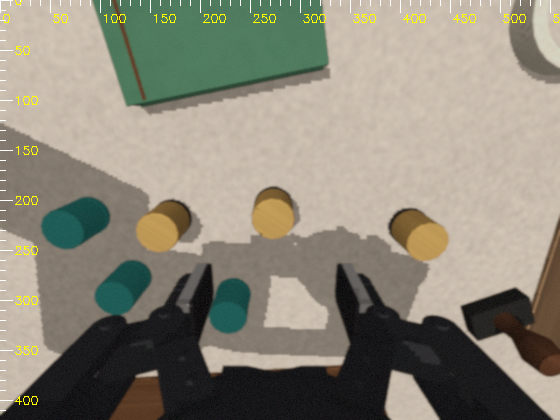

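The weight top is at (273,218), within 2 px of the predicted (275,218), so I'll go down and grip.

```bash
python3 -m inch '[{"dx":0,"dy":0,"dz":0.05,"spin":0,"gripper":-0.5},{"dx":0,"dy":-0.002,"dz":0.1,"spin":0,"gripper":-0.5},{"dx":0,"dy":-0.002,"dz":0.15,"spin":0,"gripper":-0.5},{"dx":0,"dy":-0.002,"dz":0.194,"spin":0,"gripper":-0.5},{"dx":0,"dy":-0.002,"dz":0.194,"spin":0,"gripper":-0.5},{"dx":0,"dy":-0.002,"dz":0.194,"spin":0,"gripper":0.4},{"dx":0,"dy":-0.002,"dz":0.194,"spin":0,"gripper":0.4},{"dx":0,"dy":-0.002,"dz":0.194,"spin":0,"gripper":0.4},{"dx":0,"dy":-0.002,"dz":0.194,"spin":0,"gripper":0.4},{"dx":0,"dy":-0.002,"dz":0.194,"spin":0,"gripper":0.4}]' 40
```

```text
time: 1.75
position: [0.5599, 0.0216, 0.0157]
tool_rot: [2.219, 2.219, 0.004]
force: [-1.2, 0.6, 5.6]
gripper_width: 0.0334
```

```bash
python3 -m inch '[{"dx":0,"dy":0,"dz":-0.04,"spin":0,"gripper":0.5},{"dx":0,"dy":0,"dz":-0.1,"spin":0,"gripper":0.5},{"dx":0,"dy":0,"dz":-0.16,"spin":0,"gripper":0.5},{"dx":0,"dy":0,"dz":-0.22,"spin":0,"gripper":0.5},{"dx":0,"dy":0,"dz":-0.25,"spin":0,"gripper":0.5},{"dx":0,"dy":0,"dz":-0.25,"spin":0,"gripper":0.5}]' 40
python3 - <<'E'
from h import *
c,im=shot('wrist','w3'); s=robot.sense(); print(s['position'],s['gripper_width'],s['force'])
crop(im,'w3',0,0,560,420,1)
E
```

```text
time: 2.35
position: [0.5616, 0.0214, 0.1446]
tool_rot: [2.215, 2.215, 0.01]
force: [0.6, -0.5, -3.6]
gripper_width: 0.0334
[0.56032676 0.02153767 0.14252841] 0.03327083398290476 [ 0.52488648  0.13145114 -4.18242653]
```

View pics/w3.png

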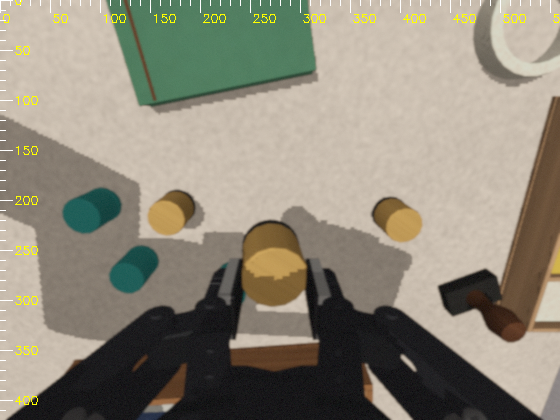

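```bash
python3 - <<'E'
from h import *
s=robot.sense(); c=cam('wrist',s)
print('held top',w(c,(273,275),s['position'][2]+.028))
print('book cnrs',w(c,(146,104),.028),w(c,(316,74),.028))
print('others',w(c,(166,219),.044),w(c,(403,223),.044))
E
```

```text
held top [0.5591 0.0226 0.1705]
book cnrs [0.4482 0.1107 0.028 ] [0.597 0.135 0.028]
others [0.4594 0.009  0.044 ] [0.6833 0.0042 0.044 ]
```

```bash
python3 -m inch '[{"dx":0.05,"dy":0,"dz":0,"spin":0,"gripper":0.5},{"dx":0.12,"dy":-0.01,"dz":0,"spin":0,"gripper":0.5},{"dx":0.19,"dy":-0.01,"dz":0,"spin":0,"gripper":0.5},{"dx":0.25,"dy":-0.01,"dz":0,"spin":0,"gripper":0.5},{"dx":0.3,"dy":-0.01,"dz":0,"spin":0,"gripper":0.5},{"dx":0.317,"dy":-0.01,"dz":0.04,"spin":0,"gripper":0.5},{"dx":0.317,"dy":-0.01,"dz":0.1,"spin":0,"gripper":0.5},{"dx":0.317,"dy":-0.01,"dz":0.15,"spin":0,"gripper":0.5},{"dx":0.317,"dy":-0.01,"dz":0.17,"spin":0,"gripper":0.5},{"dx":0.317,"dy":-0.01,"dz":0.17,"spin":0,"gripper":0.5}]' 40
python3 - <<'E'
from h import *
c,im=shot('wrist','w4'); s=robot.sense(); print(s['position'],s['gripper_width'],s['force'])
crop(im,'w4',0,0,560,420,1)
E
```

```text
time: 3.4
position: [0.5539, 0.1796, 0.0547]
tool_rot: [2.219, 2.219, 0.0]
force: [-0.1, 0.9, -3.2]
gripper_width: 0.0331
[0.55531216 0.17970623 0.0564179 ] 0.03319615908530772 [-0.18410385  0.37792386 -3.75773194]
```

View pics/w4.png

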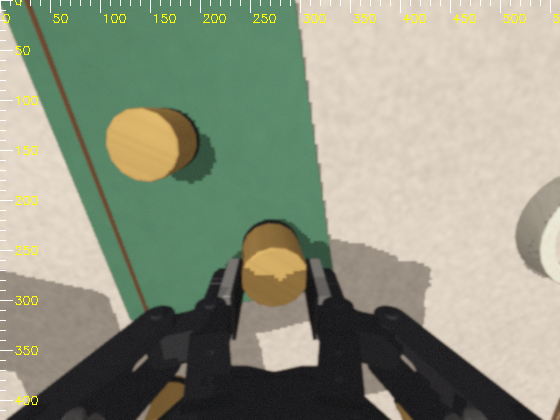

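```bash
python3 -m inch '[{"dx":0,"dy":0,"dz":0.012,"spin":0,"gripper":0.5},{"dx":0,"dy":0,"dz":0.02,"spin":0,"gripper":0.5},{"dx":0,"dy":0,"dz":0.023,"spin":0,"gripper":0.5},{"dx":0,"dy":0,"dz":0.025,"spin":0,"gripper":0.5},{"dx":0,"dy":0,"dz":0.025,"spin":0,"gripper":0.5}]' 40
```

```text
time: 3.95
position: [0.5555, 0.1797, 0.0441]
tool_rot: [2.218, 2.217, 0.005]
force: [-0.7, -1.0, -3.4]
gripper_width: 0.0333
```

```bash
python3 -m inch '[{"dx":0,"dy":0,"dz":0.002,"spin":0,"gripper":0.5},{"dx":0,"dy":0,"dz":0.003,"spin":0,"gripper":0.5},{"dx":0,"dy":0,"dz":0.003,"spin":0,"gripper":0.5}]' 40;python3 -m inch '[{"dx":0,"dy":0,"dz":0.002,"spin":0,"gripper":0.5},{"dx":0,"dy":0,"dz":0.002,"spin":0,"gripper":0.5}]' 40
```

```text
time: 4.25
position: [0.5556, 0.1798, 0.0438]
tool_rot: [2.217, 2.217, 0.006]
force: [-3.0, -0.7, 5.4]
gripper_width: 0.0336
time: 4.45
position: [0.5557, 0.1799, 0.0437]
tool_rot: [2.217, 2.217, 0.006]
force: [-4.9, -0.9, 6.7]
gripper_width: 0.033
```

```bash
python3 -m inch '[{"dx":0,"dy":0,"dz":-0.002,"spin":0,"gripper":0.1},{"dx":0,"dy":0,"dz":-0.002,"spin":0,"gripper":-0.5},{"dx":0,"dy":0,"dz":-0.002,"spin":0,"gripper":-0.5},{"dx":0,"dy":0,"dz":-0.06,"spin":0,"gripper":-0.5},{"dx":0,"dy":0,"dz":-0.12,"spin":0,"gripper":-0.5},{"dx":0,"dy":0,"dz":-0.18,"spin":0,"gripper":-0.5},{"dx":0,"dy":0,"dz":-0.18,"spin":0,"gripper":-0.5}]' 40
python3 - <<'E'
from h import *
c,im=shot('wrist','w5'); s=robot.sense(); print(s['position'],s['gripper_width'],s['force'])
print(px(c,[.5555,.18,.072]))
crop(im,'w5',0,0,560,420,1)
E
```

```text
time: 5.15
position: [0.5584, 0.1805, 0.1385]
tool_rot: [2.213, 2.213, 0.018]
force: [0.5, 0.8, 0.4]
gripper_width: 0.0641
[0.55700518 0.18027788 0.13615082] 0.06422728829190609 [ 0.06155218 -0.72282787 -0.72965048]
[269.6 218. ]
```

View pics/w5.png

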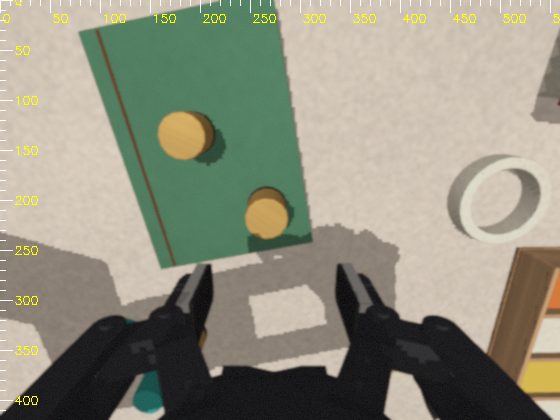

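The first weight stands on the cover at (268,217). Next is weight c.

```bash
python3 -m inch '[{"dx":-0.05,"dy":0.03,"dz":0,"spin":0,"gripper":-0.5},{"dx":-0.12,"dy":0.08,"dz":0,"spin":0,"gripper":-0.5},{"dx":-0.19,"dy":0.13,"dz":0,"spin":0,"gripper":-0.5},{"dx":-0.25,"dy":0.18,"dz":0,"spin":0,"gripper":-0.5},{"dx":-0.31,"dy":0.23,"dz":0.02,"spin":0,"gripper":-0.5},{"dx":-0.355,"dy":0.26,"dz":0.05,"spin":0,"gripper":-0.5},{"dx":-0.355,"dy":0.26,"dz":0.05,"spin":0,"gripper":-0.5},{"dx":-0.355,"dy":0.26,"dz":0.05,"spin":0,"gripper":-0.5}]' 40
python3 - <<'E'
from h import *
c,im=shot('wrist','w6'); s=robot.sense(); print(s['position'],s['gripper_width'],s['force'])
print(px(c,[.687,.003,.044]))
crop(im,'w6',0,0,560,420,1)
E
```

```text
time: 6.0
position: [0.6862, 0.0024, 0.1106]
tool_rot: [2.219, 2.216, 0.01]
force: [-0.5, 0.2, -0.1]
gripper_width: 0.0642
[0.68639571 0.00332096 0.11161676] 0.06420662144044309 [-0.02605579 -0.44146926 -0.71170459]
[274.7 216.7]
```

View pics/w6.png

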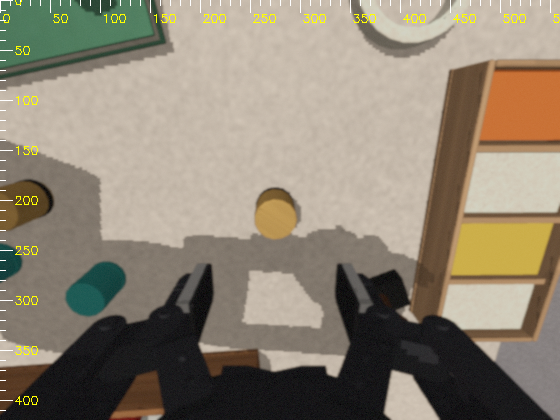

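```bash
python3 - <<'E'
from h import *
s0=dict(position=[0.5494,0.0001,0.2087],tool_rot=[-2.2204,-2.2204,.0016])
c=cam('wrist',s0); print(w(c,(480,273),.08),w(c,(455,252),.02)); cs=cam('scene'); print(w(cs,(289,273),.08),w(cs,(289,288),.01))
E
```

```text
[ 0.779  -0.0872  0.08  ] [ 0.7864 -0.0903  0.02  ]
[ 0.7965 -0.0978  0.08  ] [ 0.8032 -0.1002  0.01  ]
```

The stamp stands about 10 cm from the weight, so there is room. Going down to grip.

```bash
python3 -m inch '[{"dx":0,"dy":0,"dz":0.05,"spin":0,"gripper":-0.5},{"dx":0,"dy":0.001,"dz":0.1,"spin":0,"gripper":-0.5},{"dx":0,"dy":0.001,"dz":0.15,"spin":0,"gripper":-0.5},{"dx":0,"dy":0.001,"dz":0.194,"spin":0,"gripper":-0.5},{"dx":0,"dy":0.001,"dz":0.194,"spin":0,"gripper":-0.5},{"dx":0,"dy":0.001,"dz":0.194,"spin":0,"gripper":0.4},{"dx":0,"dy":0.001,"dz":0.194,"spin":0,"gripper":0.4},{"dx":0,"dy":0.001,"dz":0.194,"spin":0,"gripper":0.4},{"dx":0,"dy":0.001,"dz":0.194,"spin":0,"gripper":0.4}]' 40
python3 -m inch '[{"dx":0,"dy":0,"dz":-0.04,"spin":0,"gripper":0.5},{"dx":0,"dy":0,"dz":-0.1,"spin":0,"gripper":0.5},{"dx":0,"dy":0,"dz":-0.16,"spin":0,"gripper":0.5},{"dx":0,"dy":0,"dz":-0.22,"spin":0,"gripper":0.5},{"dx":0,"dy":0,"dz":-0.28,"spin":0,"gripper":0.5},{"dx":0,"dy":0,"dz":-0.28,"spin":0,"gripper":0.5}]' 40
python3 - <<'E'
from h import *
c,im=shot('wrist','w7'); s=robot.sense(); print(s['position'],s['gripper_width'],s['force'])
crop(im,'w7',0,0,560,420,1)
E
```

```text
time: 6.95
position: [0.6889, 0.0036, 0.017]
tool_rot: [2.215, 2.215, 0.015]
force: [-2.0, 1.9, 6.9]
gripper_width: 0.0329
time: 7.55
position: [0.69, 0.0031, 0.1627]
tool_rot: [2.209, 2.209, 0.024]
force: [1.4, -0.5, -2.3]
gripper_width: 0.0326
[0.68856266 0.00325046 0.15956404] 0.03311488340451324 [ 0.41624106  1.30422604 -4.73178658]
```

View pics/w7.png

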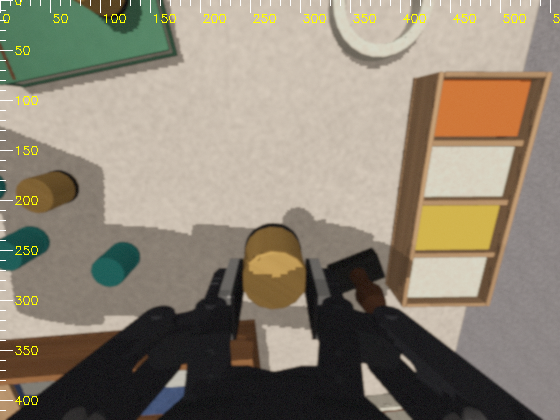

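```bash
python3 -m inch '[{"dx":0.03,"dy":-0.04,"dz":0,"spin":0,"gripper":0.5},{"dx":0.08,"dy":-0.1,"dz":0,"spin":0,"gripper":0.5},{"dx":0.13,"dy":-0.17,"dz":0,"spin":0,"gripper":0.5},{"dx":0.18,"dy":-0.24,"dz":0,"spin":0,"gripper":0.5},{"dx":0.23,"dy":-0.31,"dz":0,"spin":0,"gripper":0.5},{"dx":0.28,"dy":-0.37,"dz":0,"spin":0,"gripper":0.5},{"dx":0.327,"dy":-0.431,"dz":0,"spin":0,"gripper":0.5},{"dx":0.327,"dy":-0.431,"dz":0.03,"spin":0,"gripper":0.5},{"dx":0.327,"dy":-0.431,"dz":0.1,"spin":0,"gripper":0.5},{"dx":0.327,"dy":-0.431,"dz":0.1,"spin":0,"gripper":0.5}]' 40
python3 - <<'E'
from h import *
c,im=shot('wrist','w8'); s=robot.sense(); print(s['position'],s['tool_rot'],s['gripper_width'],s['force'])
crop(im,'w8',0,0,560,420,1)
E
```

```text
time: 8.6
position: [0.4688, 0.1664, 0.1001]
tool_rot: [2.216, 2.217, 0.006]
force: [-1.0, -0.6, -3.9]
gripper_width: 0.0326
[0.47055573 0.16639111 0.1022225 ] [2.21508178 2.21536269 0.00962444] 0.03304844549865111 [ 0.64152223 -0.09747675 -2.51609438]
```

View pics/w8.png

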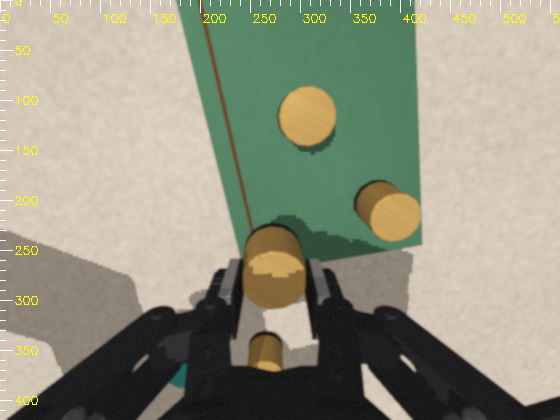

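```bash
python3 - <<'E'
from h import *
s=robot.sense(); c=cam('wrist',s); print([w(c,u,.028) for u in [(182,0),(240,255),(421,243),(330,262)]], w(c,(395,217),.072),w(c,(307,117),.072))
E
```

```text
[array([0.4082, 0.3209, 0.028 ]), array([0.4407, 0.1282, 0.028 ]), array([0.601 , 0.1391, 0.028 ]), array([0.5214, 0.1208, 0.028 ])] [0.555  0.1789 0.072 ] [0.4911 0.2454 0.072 ]
```

```bash
python3 -m inch '[{"dx":0.017,"dy":0.023,"dz":0.03,"spin":0,"gripper":0.5},{"dx":0.017,"dy":0.023,"dz":0.07,"spin":0,"gripper":0.5},{"dx":0.017,"dy":0.023,"dz":0.1,"spin":0,"gripper":0.5},{"dx":0.017,"dy":0.023,"dz":0.11,"spin":0,"gripper":0.5},{"dx":0.017,"dy":0.023,"dz":0.11,"spin":0,"gripper":0.5},{"dx":0.017,"dy":0.023,"dz":0.11,"spin":0,"gripper":0.5}]' 40
```

```text
time: 9.25
position: [0.4835, 0.1748, 0.0483]
tool_rot: [2.215, 2.214, 0.011]
force: [0.5, -0.1, -3.9]
gripper_width: 0.033
```

```bash
python3 -m inch '[{"dx":0,"dy":0,"dz":0.002,"spin":0,"gripper":0.5},{"dx":0,"dy":0,"dz":0.003,"spin":0,"gripper":0.5},{"dx":0,"dy":0,"dz":0.003,"spin":0,"gripper":0.5}]' 40
```

```text
time: 9.55
position: [0.4838, 0.1748, 0.0472]
tool_rot: [2.215, 2.214, 0.012]
force: [0.2, 0.5, -4.4]
gripper_width: 0.0325
```

```bash
python3 -m inch '[{"dx":0,"dy":0,"dz":0.002,"spin":0,"gripper":0.5},{"dx":0,"dy":0,"dz":0.004,"spin":0,"gripper":0.5},{"dx":0,"dy":0,"dz":0.004,"spin":0,"gripper":0.5}]' 40;python3 -m inch '[{"dx":0,"dy":0,"dz":0.002,"spin":0,"gripper":0.5},{"dx":0,"dy":0,"dz":0.003,"spin":0,"gripper":0.5}]' 40
```

```text
time: 9.85
position: [0.4838, 0.1748, 0.0452]
tool_rot: [2.215, 2.214, 0.012]
force: [-0.5, 0.2, -3.3]
gripper_width: 0.0328
time: 10.05
position: [0.4838, 0.1749, 0.0449]
tool_rot: [2.214, 2.214, 0.013]
force: [-5.8, -0.0, 13.4]
gripper_width: 0.033
```

Contact. I'll let go, rise, and look.

```bash
python3 -m inch '[{"dx":0,"dy":0,"dz":-0.003,"spin":0,"gripper":0.1},{"dx":0,"dy":0,"dz":-0.003,"spin":0,"gripper":-0.2},{"dx":0,"dy":0,"dz":-0.003,"spin":0,"gripper":-0.2},{"dx":0,"dy":0,"dz":-0.06,"spin":0,"gripper":-0.2},{"dx":0,"dy":0,"dz":-0.12,"spin":0,"gripper":-0.2},{"dx":0,"dy":0,"dz":-0.2,"spin":0,"gripper":-0.2},{"dx":0,"dy":0,"dz":-0.28,"spin":0,"gripper":-0.2},{"dx":0,"dy":0,"dz":-0.28,"spin":0,"gripper":-0.2}]' 40
python3 - <<'E'
from h import *
c,im=shot('wrist','w9'); s=robot.sense(); print(s['position'],s['gripper_width'],s['force'])
crop(im,'w9',0,0,560,420,1)
c,im=shot('scene','s9');crop(im,'s9',140,140,400,300,3)
E
```

```text
time: 10.85
position: [0.4857, 0.1757, 0.1907]
tool_rot: [2.209, 2.209, 0.027]
force: [0.6, -0.2, 0.6]
gripper_width: 0.0513
[0.48418312 0.17545387 0.18789754] 0.051173489127784806 [ 0.6758882   0.57173899 -0.6610105 ]
```

View pics/w9.png

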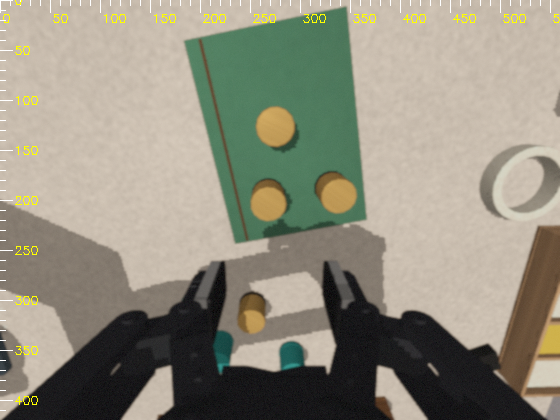

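View pics/s9.png

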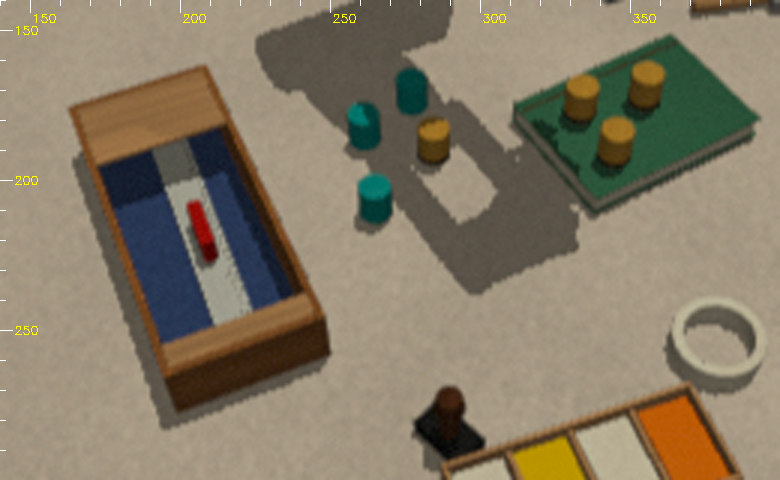

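Three weights now stand on the book at (582,98), (647,82) and (617,138) in the scene crop; weight a is left at (433,138). Next I move above the case and turn the jaws across the handle.

```bash
python3 -m inch '[{"dx":-0.04,"dy":0,"dz":-0.02,"spin":0,"gripper":-0.2},{"dx":-0.12,"dy":0.01,"dz":-0.05,"spin":0.04,"gripper":-0.2},{"dx":-0.22,"dy":0.02,"dz":-0.05,"spin":0.08,"gripper":-0.2},{"dx":-0.32,"dy":0.03,"dz":-0.05,"spin":0.12,"gripper":-0.2},{"dx":-0.42,"dy":0.03,"dz":-0.05,"spin":0.16,"gripper":-0.2},{"dx":-0.52,"dy":0.03,"dz":-0.05,"spin":0.2,"gripper":-0.2},{"dx":-0.62,"dy":0.03,"dz":-0.05,"spin":0.24,"gripper":-0.2},{"dx":-0.72,"dy":0.03,"dz":-0.05,"spin":0.28,"gripper":-0.2},{"dx":-0.82,"dy":0.03,"dz":-0.05,"spin":0.32,"gripper":-0.2},{"dx":-0.86,"dy":0.03,"dz":-0.05,"spin":0.36,"gripper":-0.2}]' 40
python3 -m inch '[{"dx":0,"dy":0,"dz":0,"spin":0.04,"gripper":-0.2},{"dx":0,"dy":0,"dz":0,"spin":0.08,"gripper":-0.2},{"dx":0,"dy":0,"dz":0,"spin":0.12,"gripper":-0.2},{"dx":0,"dy":0,"dz":0,"spin":0.12,"gripper":-0.2},{"dx":0,"dy":0,"dz":0,"spin":0.12,"gripper":-0.2}]' 40
python3 - <<'E'
from h import *
c,im=shot('wrist','w10'); s=robot.sense(); print(s['position'],s['gripper_width'],s['qpos']);R=Ro.from_rotvec(s['tool_rot']).as_matrix();print(R.round(3))
crop(im,'w10',0,0,560,420,1)
E
```

```text
time: 11.95
position: [0.496, -0.2589, 0.2091]
tool_rot: [3.066, 0.671, 0.02]
force: [0.4, 0.3, -0.2]
gripper_width: 0.0511
time: 12.45
position: [0.4955, -0.2584, 0.2077]
tool_rot: [-3.139, -0.09, -0.017]
force: [0.1, -0.6, 0.4]
gripper_width: 0.0508
[ 0.49561868 -0.25848365  0.20800632] 0.05124343232573836 [-0.6856683   0.26904952  1.52473026  0.00807626  1.33935794  0.82621092]
[[ 0.998  0.057  0.012]
 [ 0.057 -0.998  0.001]
 [ 0.012 -0.    -1.   ]]
```

View pics/w10.png

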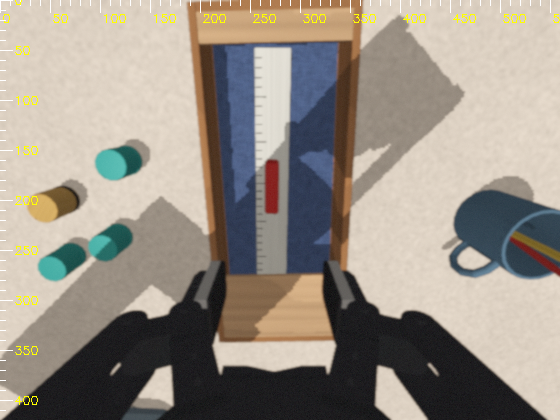

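```bash
python3 - <<'E'
from h import *
im=cv2.imread('pics/w10_full.png'); crop(im,'w10a',195,0,355,145,4); crop(im,'w10b',195,140,355,285,4)
E
```

```text
(no output)
```

View pics/w10a.png

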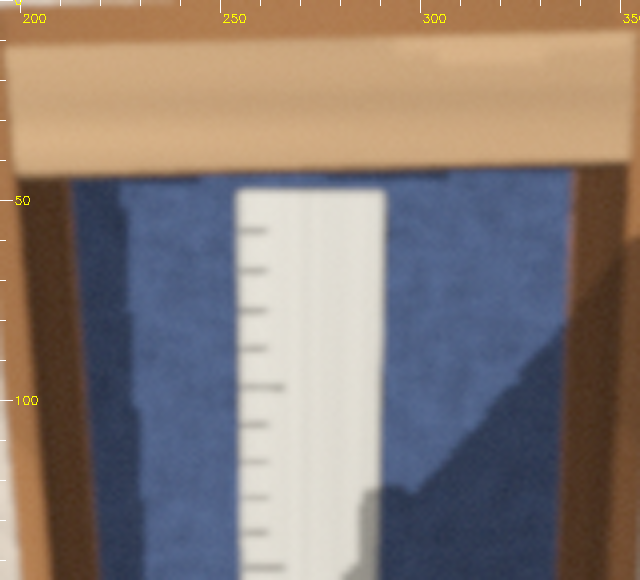

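View pics/w10b.png

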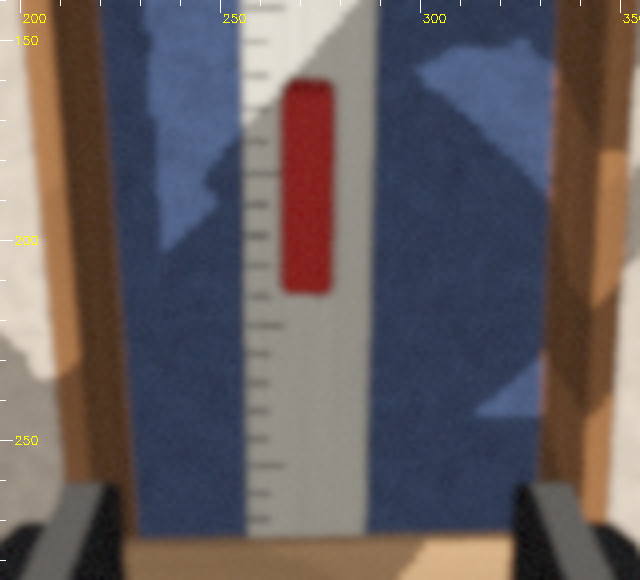

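```bash
python3 - <<'E'
from h import *
s=robot.sense(); c=cam('wrist',s)
f=lambda uv,z:w(c,uv,z)
h1,h2=f((271.5,160),.045),f((271.7,213),.045); print('handle',h1,h2,(h1+h2)/2,np.linalg.norm(h1-h2))
a,b=f((254,47),.011),f((291.5,47),.011); print('front',a,b,(a+b)/2,np.linalg.norm(a-b))
p,q=f((256.5,274),.011),f((286.8,274),.011); print('rear vis',p,q,(p+q)/2,np.linalg.norm(p-q))
d=(a+b)/2-(p+q)/2; print('yaw',np.degrees(np.arctan2(d[1],d[0])))
u=d/np.linalg.norm(d); print('centre from front',(a+b)/2-.15*u)
print('narrow edge',f((199,44),.068),f((350,40.5),.068)); print('wide edge', f((221,274.5),.068),f((331,273),.068))
l1,l2=f((196,11),.068),f((353,8),.068); print('far corners',l1,l2)
cs=cam('scene'); print('scene front',)
E
```

```text
handle [ 0.5308 -0.2546  0.045 ] [ 0.4698 -0.2582  0.045 ] [ 0.5003 -0.2564  0.045 ] 0.06110613717131861
front [ 0.6472 -0.2289  0.011 ] [ 0.6495 -0.2697  0.011 ] [ 0.64835 -0.2493   0.011  ] 0.040864777009057565
rear vis [ 0.3701 -0.2425  0.011 ] [ 0.3724 -0.284   0.011 ] [ 0.37125 -0.26325  0.011  ] 0.041563686073302
yaw 2.8819989907840604
centre from front [ 0.49853972 -0.25684187  0.011     ]
narrow edge [ 0.6353 -0.1826  0.068 ] [ 0.646  -0.3202  0.068 ]
wide edge [ 0.3991 -0.2034  0.068 ] [ 0.4083 -0.3304  0.068 ]
far corners [ 0.6613 -0.1805  0.068 ] [ 0.6715 -0.3194  0.068 ]
scene front
```

```bash
python3 -m inch '[{"dx":0.008,"dy":-0.003,"dz":0.06,"spin":0,"gripper":-0.1},{"dx":0.008,"dy":-0.003,"dz":0.12,"spin":0,"gripper":-0.1},{"dx":0.008,"dy":-0.003,"dz":0.18,"spin":0,"gripper":-0.1},{"dx":0.008,"dy":-0.003,"dz":0.22,"spin":0,"gripper":-0.1},{"dx":0.008,"dy":-0.003,"dz":0.26,"spin":0,"gripper":-0.1},{"dx":0.008,"dy":-0.003,"dz":0.26,"spin":0,"gripper":-0.1}]' 30
python3 - <<'E'
from h import *
c,im=shot('wrist','w11'); s=robot.sense(); print(s['position'],s['gripper_width'],s['force']);R=Ro.from_rotvec(s['tool_rot']).as_matrix();print(R.round(3))
print('tcp axis pts',px(c,[.5,-.2565,.045]))
crop(im,'w11',0,0,560,420,1)
E
```

```text
time: 13.1
position: [0.4991, -0.255, 0.075]
tool_rot: [-3.136, -0.093, -0.011]
force: [-0.6, 0.0, 0.3]
gripper_width: 0.0469
[ 0.50011862 -0.25574595  0.07678784] 0.04696002333565321 [ 0.50230788 -0.67029415 -0.17043406]
[[ 0.998  0.059  0.009]
 [ 0.059 -0.998  0.003]
 [ 0.009 -0.002 -1.   ]]
tcp axis pts [275.2 233.8]
```

View pics/w11.png

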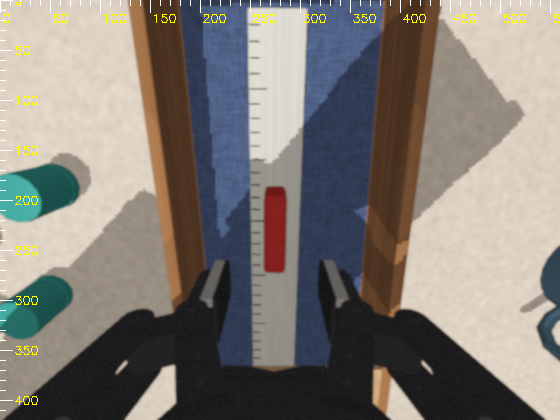

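```bash
python3 -m inch '[{"dx":0.007,"dy":0,"dz":0.04,"spin":0,"gripper":-0.1},{"dx":0.007,"dy":0,"dz":0.08,"spin":0,"gripper":-0.1},{"dx":0.007,"dy":0,"dz":0.11,"spin":0,"gripper":-0.1},{"dx":0.007,"dy":0,"dz":0.116,"spin":0,"gripper":-0.1},{"dx":0.007,"dy":0,"dz":0.116,"spin":0,"gripper":-0.1}]' 30
python3 -m inch '[{"dx":0,"dy":0,"dz":0.002,"spin":0,"gripper":0.4},{"dx":0,"dy":0,"dz":0.002,"spin":0,"gripper":0.8},{"dx":0,"dy":0,"dz":0.002,"spin":0,"gripper":0.8},{"dx":0,"dy":0,"dz":0.002,"spin":0,"gripper":0.8},{"dx":0,"dy":0,"dz":0.002,"spin":0,"gripper":0.8}]' 30
```

```text
time: 13.65
position: [0.5045, -0.2556, 0.0195]
tool_rot: [-3.138, -0.093, -0.015]
force: [-0.2, -0.5, -0.2]
gripper_width: 0.0471
time: 14.15
position: [0.5052, -0.2557, 0.0197]
tool_rot: [-3.139, -0.093, -0.017]
force: [0.9, 2.8, 6.5]
gripper_width: 0.0145
```

```bash
python3 -m inch '[{"dx":0,"dy":0,"dz":-0.01,"spin":0,"gripper":0.8},{"dx":0,"dy":0,"dz":-0.016,"spin":0,"gripper":0.8},{"dx":-0.01,"dy":0,"dz":-0.016,"spin":0,"gripper":0.8},{"dx":-0.02,"dy":0,"dz":-0.016,"spin":0,"gripper":0.8},{"dx":-0.03,"dy":0,"dz":-0.016,"spin":0,"gripper":0.8},{"dx":-0.04,"dy":0,"dz":-0.016,"spin":0,"gripper":0.8},{"dx":-0.044,"dy":0,"dz":-0.016,"spin":0,"gripper":0.8},{"dx":-0.044,"dy":0,"dz":-0.016,"spin":0,"gripper":0.8}]' 30
python3 - <<'E'
from h import *
c,im=shot('wrist','w12'); s=robot.sense(); print(s['position'],s['gripper_width'],s['force']);R=Ro.from_rotvec(s['tool_rot']).as_matrix();print(R.round(3))
crop(im,'w12',0,0,560,420,1)
c,im=shot('side','si12');crop(im,'si12',220,110,420,250,4)
E
```

```text
time: 14.95
position: [0.4827, -0.2571, 0.0274]
tool_rot: [-3.139, -0.093, -0.017]
force: [-0.2, -0.2, -2.5]
gripper_width: 0.0144
[ 0.48308581 -0.25720058  0.02744796] 0.014545110189023798 [-0.54895873 -0.29902207 -2.1962998 ]
[[ 0.998  0.059  0.011]
 [ 0.059 -0.998  0.002]
 [ 0.011 -0.001 -1.   ]]
```

View pics/w12.png

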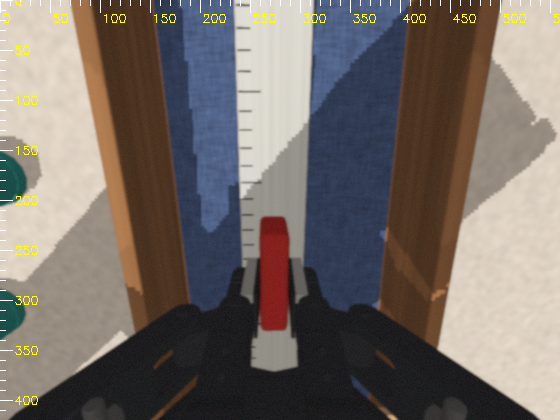

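View pics/si12.png

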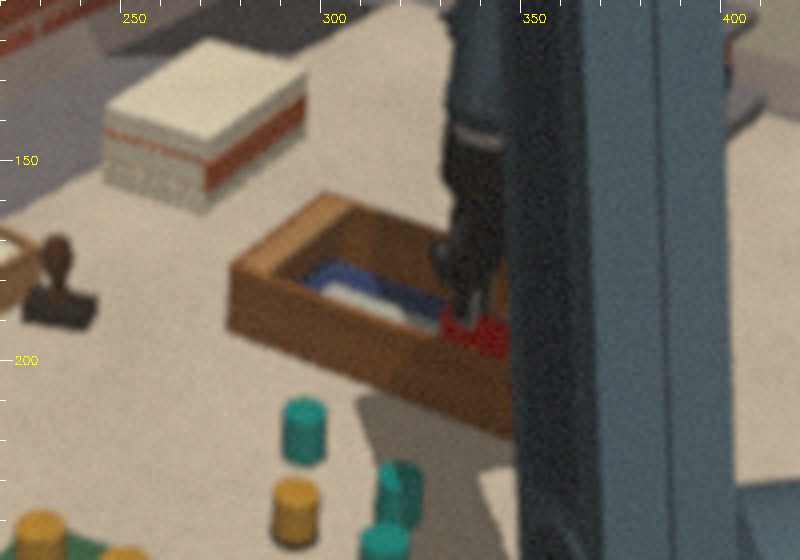

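```bash
python3 - <<'E'
from h import *
c,im=shot('scene','s13');crop(im,'s13',150,150,260,280,5)
E
```

```text
(no output)
```

View pics/s13.png

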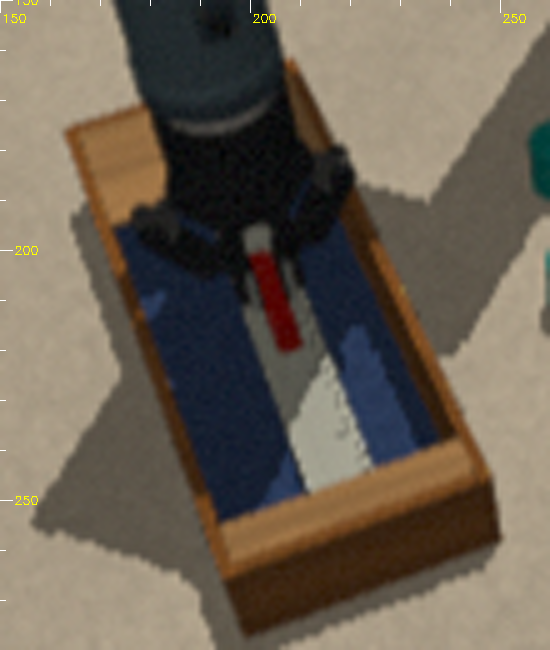

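```bash
python3 -m inch '[{"dx":-0.004,"dy":0,"dz":-0.02,"spin":0,"gripper":0.8},{"dx":-0.008,"dy":0,"dz":-0.04,"spin":0,"gripper":0.8},{"dx":-0.008,"dy":0,"dz":-0.06,"spin":0,"gripper":0.8},{"dx":-0.008,"dy":0,"dz":-0.078,"spin":0,"gripper":0.8},{"dx":-0.008,"dy":0,"dz":-0.078,"spin":0,"gripper":0.8}]' 30
python3 - <<'E'
from h import *
c,im=shot('wrist','w14'); s=robot.sense(); print(s['position'],s['gripper_width'],s['force']);R=Ro.from_rotvec(s['tool_rot']).as_matrix();print(R.round(3))
crop(im,'w14',0,0,560,420,1)
c,im=shot('scene','s14');crop(im,'s14',150,150,260,280,5)
E
```

```text
time: 15.6
position: [0.4801, -0.2584, 0.0685]
tool_rot: [3.139, 0.094, 0.022]
force: [0.7, -0.6, -4.2]
gripper_width: 0.0148
[ 0.47960687 -0.25803952  0.06763048] 0.014825067105346845 [-0.16619108  0.60633532 -3.55133357]
[[ 0.998  0.059  0.013]
 [ 0.059 -0.998 -0.   ]
 [ 0.013  0.001 -1.   ]]
```

View pics/w14.png

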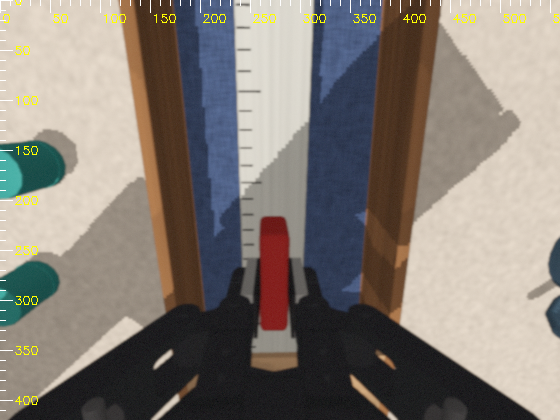

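View pics/s14.png

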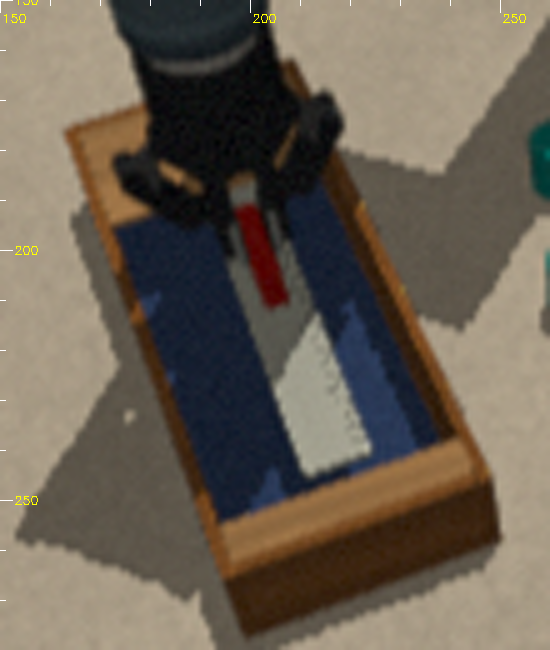

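```bash
python3 -m inch '[{"dx":0,"dy":0,"dz":-0.005,"spin":0,"gripper":0.8},{"dx":0,"dy":0,"dz":-0.01,"spin":0,"gripper":0.8},{"dx":0,"dy":0,"dz":-0.015,"spin":0,"gripper":0.8},{"dx":0,"dy":0,"dz":-0.02,"spin":0,"gripper":0.8},{"dx":0,"dy":0,"dz":-0.02,"spin":0,"gripper":0.8}]' 20
python3 - <<'E'
from h import *
c,im=shot('wrist','w15'); s=robot.sense(); print(s['position'],s['gripper_width'],s['force'],s['torque']);R=Ro.from_rotvec(s['tool_rot']).as_matrix();print(R.round(3))
crop(im,'w15',0,0,560,420,1)
E
```

```text
time: 16.2
position: [0.4787, -0.2574, 0.0767]
tool_rot: [-3.139, -0.093, -0.018]
force: [-2.0, 0.9, -4.6]
gripper_width: 0.0147
[ 0.47875298 -0.25739965  0.07666467] 0.014471454575268152 [-0.74472577  0.2733861  -4.95777011] [ 0.06370016  0.03385074 -0.040064  ]
[[ 0.998  0.059  0.011]
 [ 0.059 -0.998  0.001]
 [ 0.012 -0.001 -1.   ]]
```

View pics/w15.png

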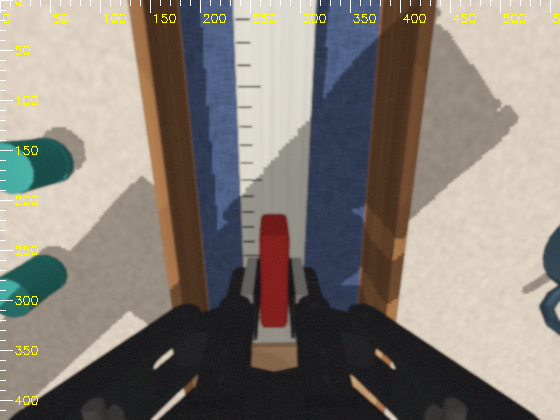

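It has begun to pivot in the grip with only about 2 N extra (the blade ticks moved up the image). Going on.

```bash
python3 -m inch '[{"dx":0,"dy":0,"dz":-0.005,"spin":0,"gripper":0.8},{"dx":0,"dy":0,"dz":-0.01,"spin":0,"gripper":0.8},{"dx":0,"dy":0,"dz":-0.015,"spin":0,"gripper":0.8},{"dx":0,"dy":0,"dz":-0.02,"spin":0,"gripper":0.8},{"dx":0,"dy":0,"dz":-0.025,"spin":0,"gripper":0.8},{"dx":0,"dy":0,"dz":-0.025,"spin":0,"gripper":0.8}]' 20
python3 - <<'E'
from h import *
c,im=shot('wrist','w16'); s=robot.sense(); print(s['position'],s['gripper_width'],s['force'],s['torque']);R=Ro.from_rotvec(s['tool_rot']).as_matrix();print(R.round(3))
crop(im,'w16',0,0,560,420,1)
c,im=shot('side','si16');crop(im,'si16',250,110,400,220,5)
E
```

```text
time: 16.85
position: [0.4791, -0.2577, 0.0898]
tool_rot: [-3.14, -0.093, -0.02]
force: [0.3, 0.1, -4.7]
gripper_width: 0.0145
[ 0.47915371 -0.25768577  0.08965971] 0.014657416025153485 [ 0.18779326 -0.13145346 -3.62998512] [ 0.01681219 -0.20019369 -0.02421285]
[[ 0.998  0.059  0.013]
 [ 0.059 -0.998  0.001]
 [ 0.013 -0.    -1.   ]]
```

View pics/w16.png

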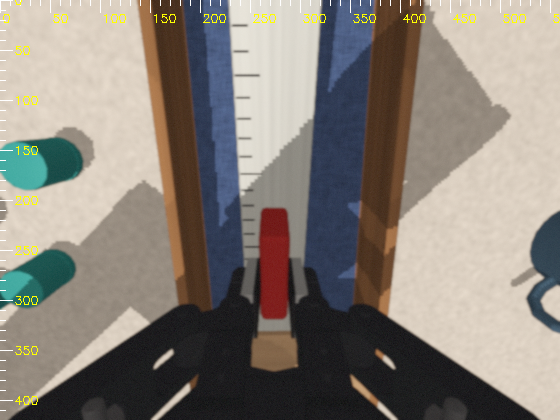

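View pics/si16.png

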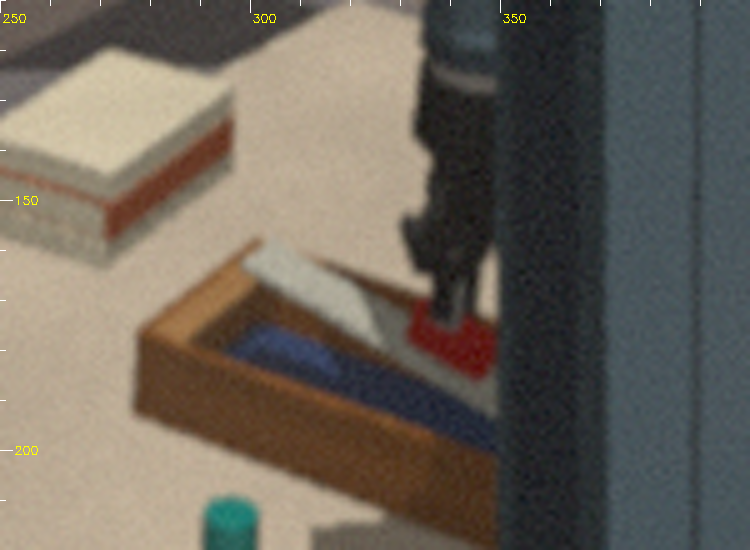

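```bash
python3 - <<'E'
from h import *
s=robot.sense(); c=cam('wrist',s)
R=Ro.from_rotvec(s['tool_rot']).as_matrix()
s14=dict(position=np.array([.4796,-.258,.0676]),tool_rot=s['tool_rot']); c14=cam('wrist',s14)
g=.011  # grasp point height etc: TCP above underside ~ .0197-.005
def pt(pos,lx,ly,th):
    # pivot = grasp pt 19mm above TCP; blade top is 27.7mm below pivot
    p=pos+np.array([0,0,.019]); ax=np.array([.998,.057,0]); ay=np.array([-.057,.998,0])
    zz=-(.019+.0197-.005-.006)
    return p+ax*(lx*np.cos(th)-zz*np.sin(th))+ay*ly+np.array([0,0,1])*(lx*np.sin(th)+zz*np.cos(th))
from scipy.optimize import brentq
lx=brentq(lambda x:px(c14,pt(s14['position'],x,0,0))[1]-91,.0,.14); print('lx',lx)
for d in range(0,22,2): print(d,px(c,pt(s['position'],lx,.012,np.radians(d))))
E
```

```text
lx 0.09302237550144987
0 [250.8  91. ]
2 [250.3  88.6]
4 [249.8  86.3]
6 [249.3  84.2]
8 [248.8  82.2]
10 [248.2  80.4]
12 [247.6  78.8]
14 [246.9  77.4]
16 [246.3  76.1]
18 [245.6  75.1]
20 [244.9  74.4]
```

Tilt is about 14–16° by two estimates. Firming the grip and drawing out along the slant.

```bash
python3 -m inch '[{"dx":0,"dy":0,"dz":0,"spin":0,"gripper":0.8},{"dx":0.01,"dy":0,"dz":-0.001,"spin":0,"gripper":0.8},{"dx":0.03,"dy":0,"dz":-0.004,"spin":0,"gripper":0.8},{"dx":0.05,"dy":0,"dz":-0.008,"spin":0,"gripper":0.8},{"dx":0.07,"dy":0,"dz":-0.012,"spin":0,"gripper":0.8},{"dx":0.09,"dy":0,"dz":-0.016,"spin":0,"gripper":0.8},{"dx":0.11,"dy":0,"dz":-0.02,"spin":0,"gripper":0.8},{"dx":0.13,"dy":0,"dz":-0.024,"spin":0,"gripper":0.8},{"dx":0.15,"dy":0,"dz":-0.028,"spin":0,"gripper":0.8},{"dx":0.15,"dy":0,"dz":-0.028,"spin":0,"gripper":0.8}]' 60
python3 - <<'E'
from h import *
c,im=shot('wrist','w17'); s=robot.sense(); print(s['position'],s['gripper_width'],s['force'],s['torque'])
crop(im,'w17',0,0,560,420,1)
c,im=shot('scene','s17');crop(im,'s17',150,150,260,280,5)
c,im=shot('side','si17');crop(im,'si17',230,100,400,220,4)
E
```

```text
time: 17.95
position: [0.5558, -0.2535, 0.1052]
tool_rot: [3.139, 0.094, 0.023]
force: [-0.2, 0.1, -2.0]
gripper_width: 0.0126
[ 0.55473938 -0.25332169  0.10482035] 0.013160574131838357 [ 0.5552138  -0.35398177 -2.25502937] [ 0.00352667  0.06230143 -0.0056298 ]
```

View pics/w17.png

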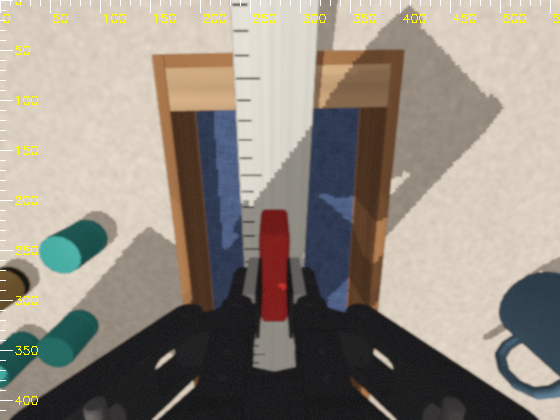

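View pics/s17.png

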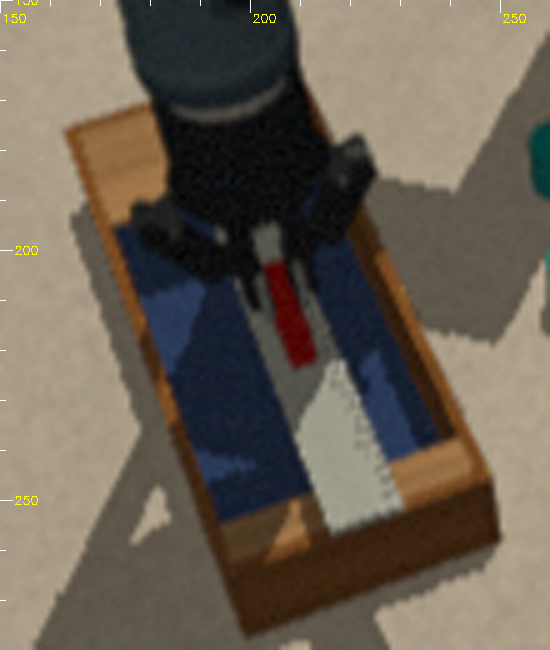

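View pics/si17.png

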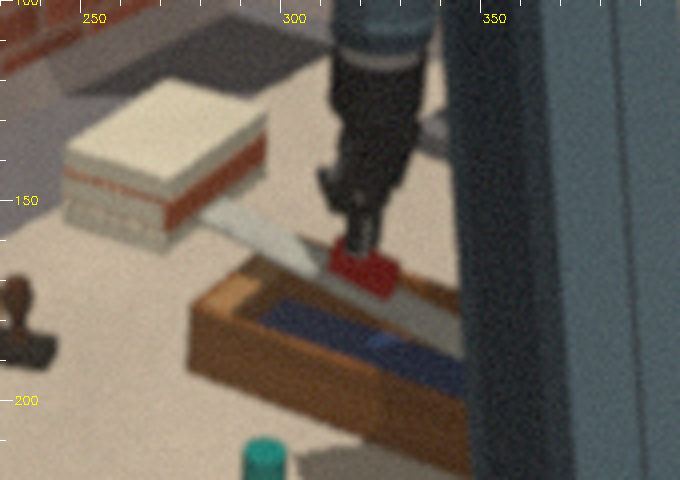

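```bash
python3 -m inch '[{"dx":0.02,"dy":0,"dz":-0.004,"spin":0,"gripper":0.8},{"dx":0.04,"dy":0,"dz":-0.008,"spin":0,"gripper":0.8},{"dx":0.06,"dy":0,"dz":-0.012,"spin":0,"gripper":0.8},{"dx":0.08,"dy":0,"dz":-0.016,"spin":0,"gripper":0.8},{"dx":0.08,"dy":0,"dz":-0.016,"spin":0,"gripper":0.8}]' 60
python3 - <<'E'
from h import *
s=robot.sense(); print(s['position'],s['force'])
c,im=shot('scene','s18');crop(im,'s18',150,150,260,280,5)
c,im=shot('side','si18');crop(im,'si18',230,100,400,220,4)
E
```

```text
time: 18.6
position: [0.5954, -0.2508, 0.1134]
tool_rot: [3.14, 0.095, 0.022]
force: [0.4, -0.3, -2.3]
gripper_width: 0.0128
[ 0.5953888  -0.25078606  0.113366  ] [ 0.37034187 -0.26131677 -2.31094466]
```

View pics/si18.png

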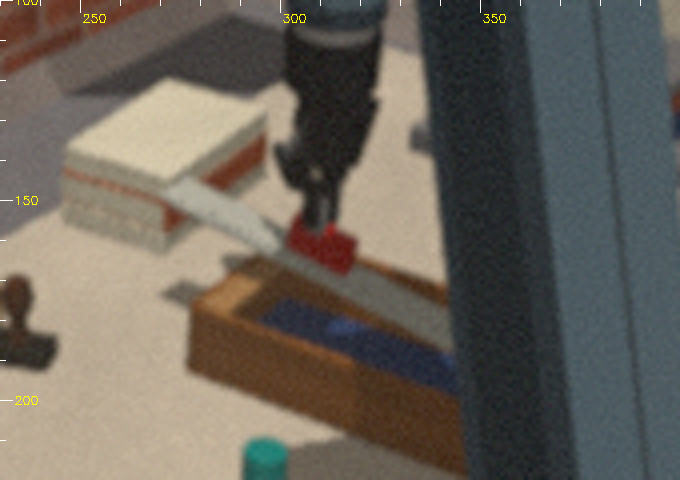

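View pics/s18.png

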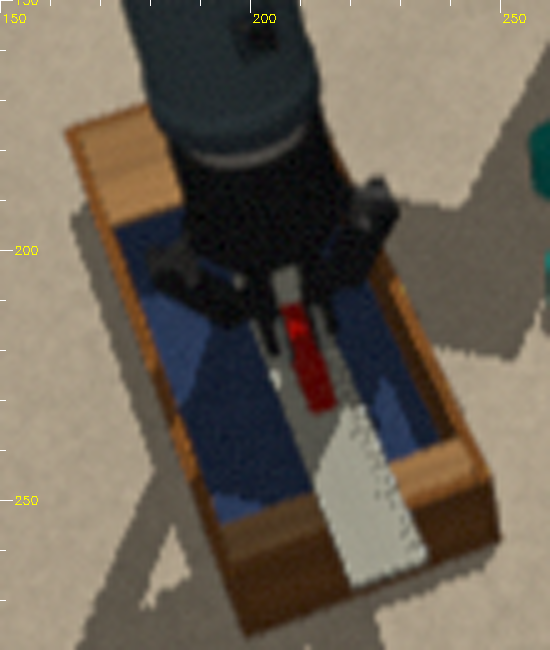

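```bash
python3 -m inch '[{"dx":0,"dy":0,"dz":-0.02,"spin":0,"gripper":0.8},{"dx":0,"dy":0,"dz":-0.06,"spin":0,"gripper":0.8},{"dx":0,"dy":0,"dz":-0.11,"spin":0,"gripper":0.8},{"dx":0,"dy":0,"dz":-0.16,"spin":0,"gripper":0.8},{"dx":0,"dy":0,"dz":-0.21,"spin":0,"gripper":0.8},{"dx":0,"dy":0,"dz":-0.26,"spin":0,"gripper":0.8},{"dx":0,"dy":0,"dz":-0.29,"spin":0,"gripper":0.8},{"dx":0,"dy":0,"dz":-0.3,"spin":0,"gripper":0.8},{"dx":0,"dy":0,"dz":-0.3,"spin":0,"gripper":0.8},{"dx":0,"dy":0,"dz":-0.3,"spin":0,"gripper":0.8}]' 60
python3 - <<'E'
from h import *
s=robot.sense(); print(s['position'],s['force'],s['joint_vel'].round(4) if hasattr(s['joint_vel'],'round') else s['joint_vel'])
for n in ['scene','side','wrist']:
  c,im=shot(n,n+'19');crop(im,n+'19',0,0,560,420,1)
E
```

```text
time: 19.7
position: [0.5912, -0.2504, 0.2617]
tool_rot: [-3.138, -0.094, -0.016]
force: [-0.3, 0.3, -2.9]
gripper_width: 0.013
[ 0.59121261 -0.25043891  0.26171277] [-0.29726983  0.34890172 -2.93909149] [ 0.0012  0.0125  0.0084  0.0018  0.0002 -0.0001]
```

View pics/scene19.png

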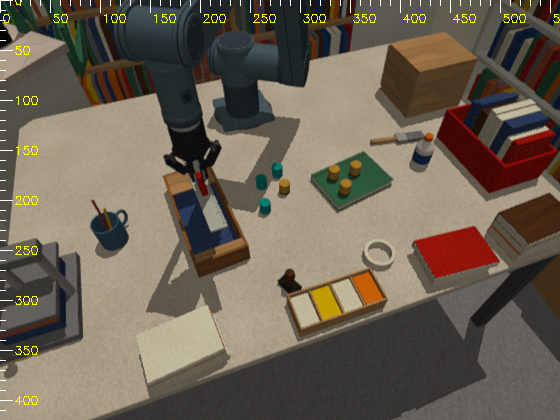

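View pics/side19.png

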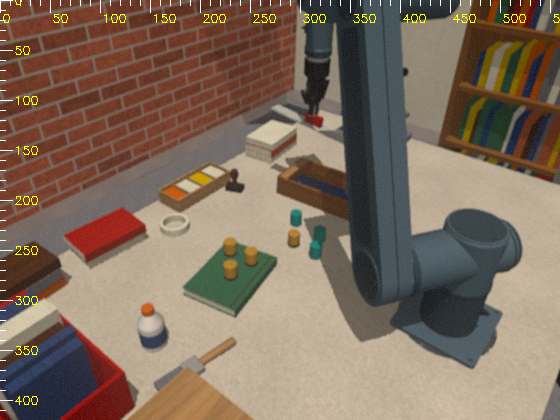

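View pics/wrist19.png

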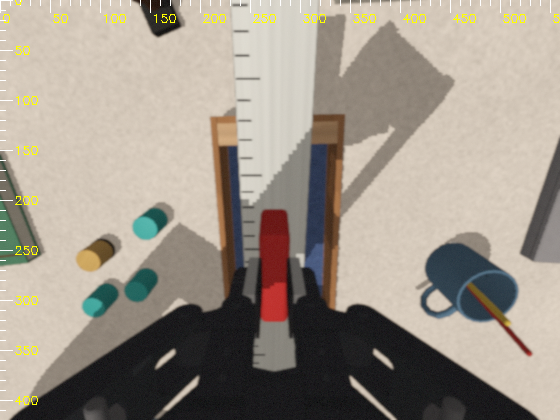

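```bash
python3 -m inch '[{"dx":0,"dy":0,"dz":0,"spin":0,"gripper":0.8},{"dx":0,"dy":0,"dz":0,"spin":0,"gripper":0.8},{"dx":0,"dy":0,"dz":0,"spin":0,"gripper":0.8},{"dx":0,"dy":0,"dz":0,"spin":0,"gripper":0.8},{"dx":0,"dy":0,"dz":0,"spin":0,"gripper":0.8}]' 60
python3 - <<'E'
from h import *
s=robot.sense(); print(s['position'],s['joint_vel'],s['force'])
c,im=shot('side','side20');crop(im,'side20',250,80,450,200,4)
# predicted rear tip pixels at tilts
for d in (0,8,13,18):
    t=np.radians(d); p=s['position']+np.array([0,0,.019]); ax=np.array([.998,.057,0]);z=-.031
    for lx in (.147,-.153):
        X=p+ax*(lx*np.cos(t)-z*np.sin(t))+np.array([0,0,lx*np.sin(t)+z*np.cos(t)]); print(d,lx,X.round(3),px(c,X))
E
```

```text
time: 20.35
position: [0.5913, -0.2504, 0.2613]
tool_rot: [-3.138, -0.094, -0.015]
force: [1.1, -0.4, -2.8]
gripper_width: 0.0131
[ 0.59129452 -0.25042238  0.26132003] [ 0.00068986 -0.00162847  0.00106284 -0.00073831  0.00108879 -0.00041384] [ 1.09827827 -0.36021215 -2.77938392]
0 0.147 [ 0.738 -0.242  0.249] [274.1 113.2]
0 -0.153 [ 0.439 -0.259  0.249] [355.9 138.4]
8 0.147 [ 0.741 -0.242  0.27 ] [273.4 107.1]
8 -0.153 [ 0.444 -0.259  0.228] [353.4 144.1]
13 0.147 [ 0.741 -0.242  0.283] [273.4 103.3]
13 -0.153 [ 0.449 -0.259  0.216] [351.4 147.4]
18 0.147 [ 0.74  -0.242  0.296] [273.7  99.5]
18 -0.153 [ 0.456 -0.258  0.204] [349.2 150.3]
```

View pics/side20.png

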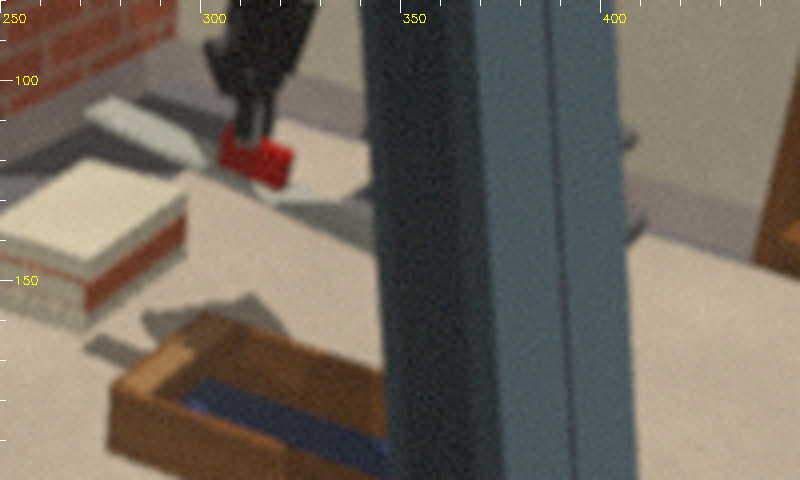

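The front end is at about (274,106), which means about 11° tilt and puts the rear end about 0.22 m high. That is above the required 0.118 m, and the arm is still. Handing in.

```bash
python3 - <<'E'
from workcell import robot
print(robot.job_done())
E
```

```text
the job is handed in; nothing more can be done
None
```

I handed the job in at about 20.4 s of the 72 s allowed, with everything done as asked as far as my checks show.

- **Weights:** I stood weights b and c on the green book, so with d there are now exactly three. The last pictures show all three upright, with weight a and the turquoise ones where they were.
- **Straightedge:** I gripped it by the red handle, raised it just clear of the case floor and slid it back about 25 mm under the wide cover. I then lifted it against the cover's edge so the free end tilted up in the grip, and drew it out slantwise.
- **Last check:** the straightedge is held still at about 11° tilt. Its lowest point, the rear end, is about 0.22 m above the desk, and at least 0.118 m was required. The arm itself hides the rear end in the side view, so that height comes from the front end and the grip position.
- **Undisturbed:** the bystanders look unmoved in the final pictures. The wrist forces I read stayed under about 15 N.
- **Disagreements:** my tilt estimates in the case ranged from 13° to about 17°. The gripper read about 2–3 mm narrower than the known sizes of the parts. Neither affected the result.

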